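# Index the rotary table by one notch

## Task

The petri dish rides on a rotary indexing table that is locked by a spring plunger. With closed fingertips push the plunger's dished cap fully down and, keeping it down, swing the table round by one notch, in the direction that brings the petri dish towards the brown reagent bottle; then let the plunger spring back up into that next notch, so that the table is locked again, and move clear. Only push: grasp and lift nothing, and leave the petri dish in its ring and the bottle and the conical flask standing where they are.

Things in the scene. Friction and masses are not known exactly. Their poses are not given: they have to be found in the camera images.
- rotary_base: Fixed round base of the indexing table, diameter 256 mm. Origin: centre of its underside, on the worktop and the vertical turning axis. Its grey top lip (inner radius 100 mm, top 44 mm up) has six notches 15 mm wide, 60 degrees apart, open to the centre, the first at the base's own -x (about the robot's side). Bottle and flask stand beside it, one at its own +x+y, the other at +x-y.
- index_table (a joint): Angle (rad) of the steel turntable (192 mm wide, top 44 mm up, inside the lip). 0 as found; positive is anticlockwise from above; the next notches are at +1.047 and -1.047. The dish, found at the base's +x, goes to its +y side at +, to its -y side at -; the plunger, across from it, goes the other way. Unlocked, about 0.6 N at the plunger turns it; it stays where left. Notch play 0.015 rad.
- plunger (a joint): How far (m) the plunger is pressed: 0 up, 0.016 at its stop; the spring takes about 4 N to start, 9 N at the stop. It rides on the table. Its steel pin (12 mm, pointing outward) lies in a notch when up and locks the table; pressed over 13 mm it is under the lip and the table turns. Let go within 3 degrees of a notch it centres itself; else it catches under the lip, 12 mm down.
- plunger_cap (a point): Centre of the pressing face of the plunger's black round cap, 80 mm from the turning axis and, when up, 74 mm above the worktop. The face is a dish 36 mm wide, ringed by a rim 6 mm high (cap 44 mm outside diameter), in which the fingertips push down and sideways. The tips can slip or creep 4 mm in the dish, so the table may lag the fingers: go by its angle. Moves with plunger and table.
- dish_seat (a point): Point on the table's top at the centre of the low ring (32 mm inner radius, 6 mm high) in which the petri dish lies, 56 mm from the turning axis, across the axis from the plunger; 44 mm above the worktop. It turns with the table.
- petri_dish: Flat round petri dish, 62 mm diameter, 14 mm high, lying loose in the ring on the table; graspable, but to be left alone. Origin: centre of its underside.
- reagent_bottle: Brown glass reagent bottle with black screw cap, 62 mm diameter, 120 mm high, standing loose beside the base, its axis about 173 mm from the turning axis; the dish is to come towards it. Origin: centre of its underside.
- conical_flask: Clear conical flask, 64 mm diameter, 105 mm high, standing loose beside the base on the other side, its axis about 173 mm from the turning axis. Origin: centre of its underside.

How it is judged:
By the outcome, as a careful person would: the job done as asked, in the order asked, and still so for the second after the job is handed in, with the robot touching nothing.
It also fails if it takes over 42 s, if anything falls off the work surface, if the arm or the gripper's body presses on something with over 40 N, if the wrist force passes 120 N, or if a joint passes its speed limit or range.

## Robot

A 7-joint arm with a two-finger parallel gripper is mounted at the origin on the work surface; the furniture and walls round the work are solid. World frame = base frame: x ahead of the robot, y to its left, z up, the work surface at z = 0. Lengths are in m, angles in rad, forces in N, time in s.
With the tool pointing down it reaches from about 0.4 to 0.85 m from the base axis. Payload 10.4 kg.
Tool frame: the origin (TCP) lies on the centre line of the jaws, within the pads' length; the fingertips stand 22 mm ahead of it and the grasp point (between the pads) lies 3 mm ahead of it; z points along the fingers, y is the line along which they close (so a half turn about z gives the same grasp; the last joint's range is limited). The gripper opens to 87 mm and grips with 3 to 60 N. Pads are 19 mm wide; open, the fingers measure 117 mm over their backs; the gripper's body (75 mm by 190 mm) begins 51 mm behind the grasp point.
Start: joints at [-1.127, 0.332, -0.065, 1.46, 0.022, 1.35, -0.088], TCP at [0.281, 0.558, 0.245] pointing down, gripper open.
Joint ranges: [-2.6, 2.6], [-0.5, 2.12], [-1.47, 1.34], [0.16, 2.42], [-1.27, 4.41], [0.06, 2.06], [-2.6, 2.6]. Speed limits (rad/s): [2.22, 2.22, 2.79, 2.79, 3.14, 3.14, 3.14].

## Interface

Orientations are given as a unit quaternion [x, y, z, w].
In Python, from bench import r gives the robot as it stands.
- The arm moves only by the shell command python3 jog.py [FORCE], which reads ROWS from standard input. ROWS is a JSON object whose key "rows" holds a list of rows, 1 to 12 of them, each of 5 numbers: dx, dy, dz in fractions of the full range, 1 being 100 cm, then a turn about the tool's z in shares of 2 rad (1.0 is 2 rad), then the finger opening in m; each row is the pose to reach, as a shift and turn from the pose commanded when the command began, along the tool's axes at that moment; what a row does not reach only later rows make up. A row lasts 1/10 s, in which the tool goes at most 0.05 m and 0.15 rad, less where a joint would pass 70% of its speed; a pose out of reach is approached as far as the arm can. The fingers move at their own pace and stop on an object; FORCE is the grip in N (left out, the last holds). Time passes only in rows, so rows that do not move let the fingers close. It prints the time, the measured TCP pose, the force, the opening and the grip force at its end. No shift or turn number may pass 1 either way. Input that does not fit is refused with a message, and nothing moves.
- r.read_state(): the state, without advancing time (a new reading comes with each control period).
- r.camera(name): name is "side" or "top" or "wrist"; returns a dict with "img" (420x560x3 uint8, red, green, blue), "fx", "fy", "cx", "cy" (pixels), "k1" (the pictures are not rectified: a ray, as slopes to the right and down, at radius r is drawn at 1 + k1 r^2 times it, then the intrinsics apply), "pose" (4x4, takes a point from camera to world coordinates). Camera axes: x right, y down, z forward; pixel columns grow to the right and rows downward; lengths in m; the calibration is good to about 2 mm. A picture is of the moment at which its call begins. There is no depth.
- r.close_job(): hands the job in; it is judged then, once.
The state is a dict: "time": time; "joint_positions": joint angles; "joint_vel": joint speeds; "joint_torque": joint torques, N m; "ee_pos": TCP position; "eef_rot": TCP orientation; "ft_force": force on the tool from outside, world axes, zero at the start; "torque": the same for the moment, N m; "width": finger opening in m; "grip_force": force on a finger pad.
Only numpy, scipy, OpenCV 4.12 (cv2) and the standard library are available. Lean on these libraries where they do the work, as an engineer would, in place of code of your own. Each camera call takes 0.05 s, during which the arm holds its last target. There are 200 camera calls.

## Working session

There is one attempt and no reset: what is moved stays moved. The work goes in short steps, Python scripts to look and compute and a shell command to move; the robot and the scene stay as the last step left them, time stands still between calls to the robot, and variables do not carry over. Pictures are saved under pics/ and viewed, at most 10 in all, crops included, and the job is handed in when it is done.

```bash
ls; mkdir -p pics; cat > h.py <<'E'
import numpy as np, cv2
from bench import r
def ray(c,u,v):
    xd,yd=(u-c["cx"])/c["fx"],(v-c["cy"])/c["fy"]
    K=np.eye(3); p=cv2.undistortPoints(np.array([[[xd,yd]]],float),K,np.array([c["k1"],0,0,0.]))[0,0]
    P=np.array(c["pose"]); return P[:3,3],P[:3,:3]@np.array([p[0],p[1],1])
def atz(c,u,v,z):
    o,d=ray(c,u,v); return o+d*(z-o[2])/d[2]
def proj(c,X):
    P=np.array(c["pose"]); q=P[:3,:3].T@(np.array(X)-P[:3,3]); x,y=q[0]/q[2],q[1]/q[2]; s=1+c["k1"]*(x*x+y*y)
    return c["fx"]*x*s+c["cx"],c["fy"]*y*s+c["cy"]
E
python3 - <<'E'
from h import *
import pickle
for n in("top","side"):
    c=r.camera(n); pickle.dump(c,open(n+"0.pkl","wb")); cv2.imwrite(f"pics/{n}0.png",c["img"][:,:,::-1]); print(n,np.round(c["pose"],3).tolist(),c["fx"],c["k1"])
s=r.read_state(); print(s["time"],s["ee_pos"],s["eef_rot"],s["width"],s["ft_force"])
E
```

```text
bench.py
jog.py
pics
top [[0.013, -1.0, 0.022, 0.538], [-0.999, -0.012, 0.031, -0.078], [-0.031, -0.023, -0.999, 0.937], [0.0, 0.0, 0.0, 1.0]] 406.3231694773104 -0.08223415129660978
side [[-0.925, -0.292, 0.245, 0.345], [-0.381, 0.715, -0.587, 0.436], [-0.004, -0.636, -0.772, 0.744], [0.0, 0.0, 0.0, 1.0]] 407.36642645543276 -0.0015212388788790204
0.1 [0.28110948 0.55784053 0.24383786] [ 2.31281360e-01  9.72886688e-01 -6.37496534e-04 -1.35395615e-04] 0.08693890929555763 [ 0.55281547  0.17983695 -0.53009775]
```

View pics/top0.png

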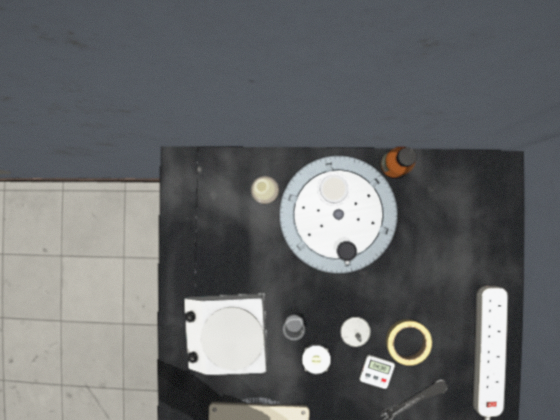

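View pics/side0.png

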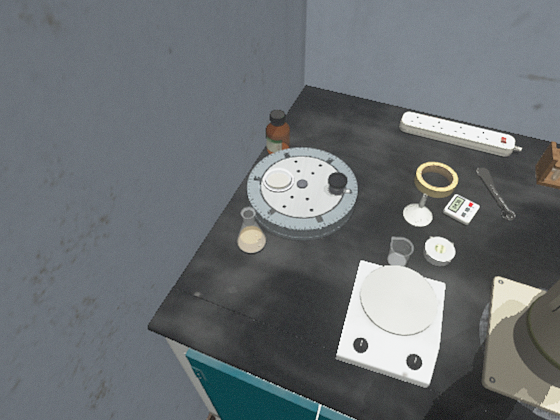

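```bash
python3 - <<'E'
from h import *
import pickle
c=pickle.load(open("top0.pkl","rb"));i=c["img"][140:285,240:420,::-1]
cv2.imwrite("pics/topcrop.png",cv2.resize(i,None,fx=4,fy=4,interpolation=cv2.INTER_CUBIC))
c=pickle.load(open("side0.pkl","rb"));i=c["img"][140:250,235:370,::-1]
cv2.imwrite("pics/sidecrop.png",cv2.resize(i,None,fx=5,fy=5,interpolation=cv2.INTER_CUBIC))
E
```

```text
(no output)
```

View pics/topcrop.png

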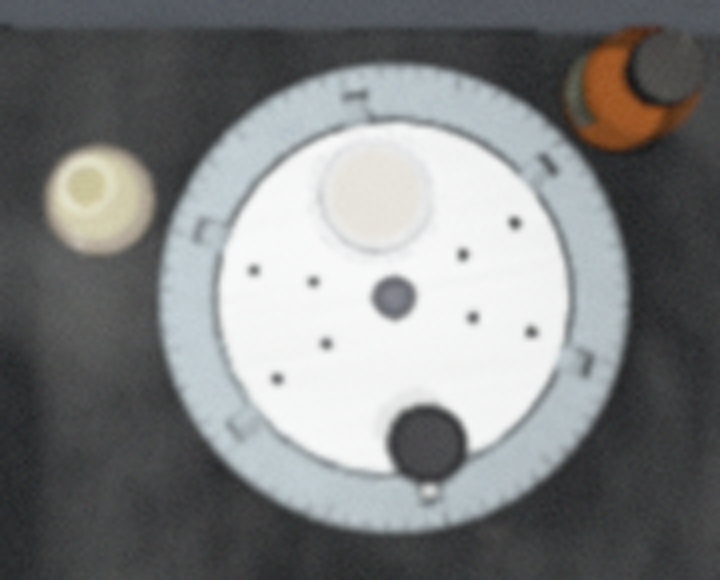

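View pics/sidecrop.png

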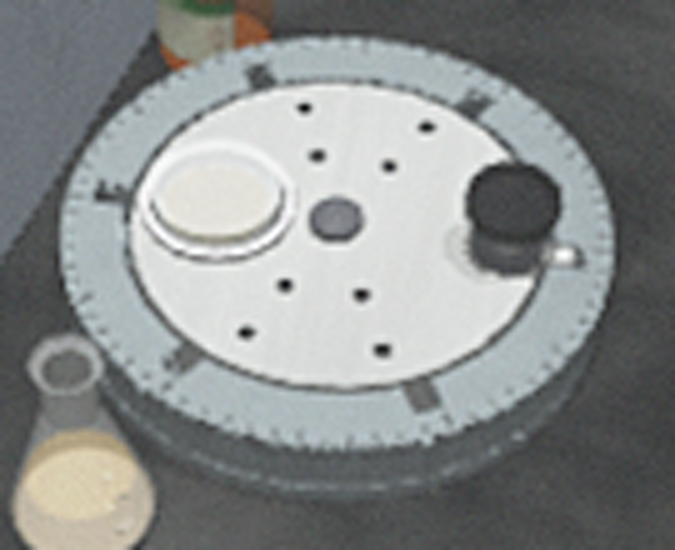

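Top crop: lip circle centred at crop (394,298), black cap at (427,443), dish at (376,195), bottle on the right (−y), flask on the left. So the dish goes to −y, the negative direction, and the plunger swings to +y. Side crop: cap top about (513,200).

```bash
python3 - <<'E'
from h import *
import pickle
c=pickle.load(open("top0.pkl","rb"));t=lambda u,v,z:atz(c,240+(u+.5)/4-.5,140+(v+.5)/4-.5,z)
pts=np.array([t(u,v,.044)[:2] for u,v in((159,298),(630,298),(394,63),(394,533))]);print(pts)
B=np.array([pts[:2].mean(0)[1],pts[2:].mean(0)[0]])[::-1]; print("B",B)
cap=t(427,443,.080)[:2];d=t(376,195,.055)[:2];pin=t(429,491,.044)[:2]
for n,p in(("cap",cap),("dish",d),("pin",pin)): q=p-B;print(n,p,np.hypot(*q),np.arctan2(q[1],q[0]))
for n,(u,v) in dict(n1=(357,100),n2=(546,166),n3=(583,362),n4=(243,424),n5=(207,231)).items():
  q=t(u,v,.044)[:2]-B;print(n,np.hypot(*q),np.degrees(np.arctan2(q[1],q[0])))
s=pickle.load(open("side0.pkl","rb"));S=lambda u,v,z:atz(s,235+(u+.5)/5-.5,140+(v+.5)/5-.5,z)
print("side cap",S(513,200,.080),"axis hub",S(336,219,.046), "hub top",t(394,298,.046))
print(r.read_state()["eef_rot"])
E
```

```text
[[ 0.55590207 -0.0445943 ]
 [ 0.5590496  -0.30318043]
 [ 0.68702133 -0.17249429]
 [ 0.42876764 -0.17501124]]
B [ 0.55789449 -0.17388737]
cap [ 0.4806744 -0.1878457] 0.07847150488537999 -2.9627632224850307
dish [ 0.61301865 -0.16210068] 0.05637019968832664 0.21064859272985936
pin [ 0.45201619 -0.19387212] 0.10774786692035451 -2.955035356566304
n1 0.11052961814437257 11.276553097765854
n2 0.11035300929863044 -48.465420305120006
n3 0.10918600614713923 -108.27911896657257
n4 0.1083984662413623 130.60913504068776
n5 0.10917925818115867 71.19516071566474
side cap [ 0.48077229 -0.18535953  0.08      ] axis hub [ 0.56033773 -0.17445624  0.046     ] hub top [ 0.55743084 -0.17332851  0.046     ]
[ 2.31281360e-01  9.72886688e-01 -6.37496534e-04 -1.35395615e-04]
```

Units first: turns go in shares of 2 rad. So 1.1 rad / 2 = 0.55.

```bash
echo '{"rows":[[-0.2, -0.23, 0, 0.25, 0], [-0.2, -0.23, 0, 0.25, 0], [-0.2, -0.23, 0, 0.25, 0], [-0.2, -0.23, 0, 0.25, 0], [-0.2, -0.23, 0, 0.25, 0], [-0.2, -0.23, 0, 0.25, 0], [-0.4, -0.45, 0, 0.55, 0], [-0.4, -0.45, 0, 0.55, 0], [-0.4, -0.45, 0, 0.55, 0], [-0.4, -0.45, 0, 0.55, 0], [-0.4, -0.45, 0, 0.55, 0], [-0.4, -0.45, 0, 0.55, 0]]}' | python3 jog.py 20
echo '{"rows":[[-0.164, 0.045, 0.05, 0, 0], [-0.164, 0.045, 0.05, 0, 0], [-0.164, 0.045, 0.05, 0, 0], [-0.164, 0.045, 0.05, 0, 0], [-0.164, 0.045, 0.115, 0, 0], [-0.164, 0.045, 0.115, 0, 0], [-0.164, 0.045, 0.115, 0, 0]]}' | python3 jog.py
python3 - <<'E'
from h import *
P=np.array([.480,-.188]);out=[]
for n,w in(("side",60),("wrist",140)):
    c=r.camera(n); u,v=proj(c,[*P,.085]); print(n,u,v); u,v=int(np.clip(u,w,559-w)),int(np.clip(v,w,419-w))
    out.append(cv2.resize(c["img"][v-w:v+w,u-w:u+w,::-1],(400,400),interpolation=cv2.INTER_CUBIC)); print(u-w,v-w,400/2/w)
    import pickle; pickle.dump(c,open(n+"1.pkl","wb"))
cv2.imwrite("pics/pre.png",np.hstack(out)); s=r.read_state();print(s["ee_pos"],s["ft_force"],s["joint_positions"])
E
```

```text
time: 2.0
ee_pos: [0.4792, -0.1852, 0.1271]
eef_rot: [0.706, 0.708, -0.002, -0.002]
ft_force: [-0.4, 0.4, 0.4]
width: 0.0003
grip_force: 0.0
side 338.10365066641367 177.3520765573221
278 117 3.3333333333333335
wrist 275.478799096018 247.26073508811848
135 107 1.4285714285714286
[ 0.48120031 -0.1855645   0.13005577] [ 0.63821232 -0.02825837  0.57578828] [-0.36986837  0.22416641  0.73047004  1.91862649 -0.17058826  1.060945
  0.43586461]
```

View pics/pre.png

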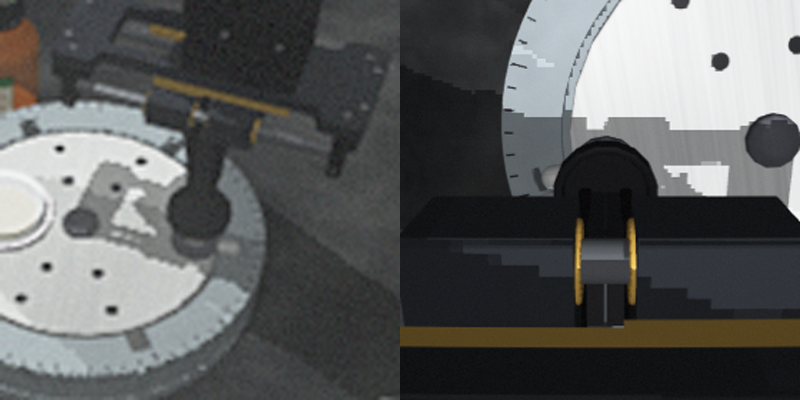

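```bash
python3 - <<'E'
from h import *
import pickle
c=pickle.load(open("wrist1.pkl","rb"))
print(atz(c,279.2,240,.08), atz(c,135+154/1.4286,107+190/1.4286,.08),atz(c,135+258/1.4286,107+190/1.4286,.08),atz(c,135+206/1.4286,107+138/1.4286,.08))
s=r.read_state();print(s["ee_pos"],proj(c,s["ee_pos"]+np.array([0,0,-.022])),proj(c,[.4812,-.1855,.08]))
E
```

```text
[ 0.48214022 -0.18542444  0.08      ] [ 0.46062534 -0.18555151  0.08      ] [ 0.50364128 -0.18530934  0.08      ] [ 0.48201761 -0.16317249  0.08      ]
[ 0.48120031 -0.1855645   0.13005577] (np.float64(277.37104385059115), np.float64(259.9526072429538)) (np.float64(277.60773819030794), np.float64(240.11148336814506))
```

Side and wrist views show the closed tips (about 23 mm) right above the centre of the 44 mm cap. Measured cap is about (0.481,−0.187), so the tips are within 2 mm and I go down.

```bash
echo '{"rows":[[0, 0, 0.02, 0, 0], [0, 0, 0.029, 0, 0], [0, 0, 0.029, 0, 0]]}' | python3 jog.py; echo '{"rows":[[0, 0, 0.004, 0, 0], [0, 0, 0.007, 0, 0], [0, 0, 0.007, 0, 0]]}' | python3 jog.py
```

```text
time: 2.4
ee_pos: [0.4809, -0.1852, 0.1005]
eef_rot: [0.706, 0.709, -0.0, -0.0]
ft_force: [0.2, 0.3, 0.2]
width: 0.0002
grip_force: 0.0
time: 2.7
ee_pos: [0.4817, -0.1856, 0.0941]
eef_rot: [0.706, 0.709, 0.001, 0.001]
ft_force: [0.0, 0.4, 5.0]
width: 0.0005
grip_force: 2.3
```

```bash
echo '{"rows":[[0, 0, 0.006, 0, 0], [0, 0, 0.012, 0, 0], [0, 0, 0.017, 0, 0], [0, 0, 0.017, 0, 0]]}' | python3 jog.py
```

```text
time: 3.1
ee_pos: [0.4828, -0.1878, 0.0801]
eef_rot: [0.706, 0.708, 0.001, 0.002]
ft_force: [-10.4, -1.1, 40.0]
width: 0.0005
grip_force: 19.9
```

```bash
python3 - <<'E'
from h import *
B=np.array([.558,-.174]);p0=np.array([.481,-.187])
for k in range(5,66,5):
    t=-np.radians(k);R=np.array([[np.cos(t),-np.sin(t)],[np.sin(t),np.cos(t)]]);d=R@(p0-B)+B-p0
    print(k,"dx %.4f dy %.4f turn %.3f"%(d[1],d[0],-t))
E
```

```text
5 dx 0.0068 dy -0.0008 turn 0.087
10 dx 0.0136 dy -0.0011 turn 0.175
15 dx 0.0204 dy -0.0007 turn 0.262
20 dx 0.0271 dy 0.0002 turn 0.349
25 dx 0.0338 dy 0.0017 turn 0.436
30 dx 0.0402 dy 0.0038 turn 0.524
35 dx 0.0465 dy 0.0065 turn 0.611
40 dx 0.0525 dy 0.0097 turn 0.698
45 dx 0.0583 dy 0.0134 turn 0.785
50 dx 0.0636 dy 0.0175 turn 0.873
55 dx 0.0686 dy 0.0222 turn 0.960
60 dx 0.0732 dy 0.0272 turn 1.047
65 dx 0.0773 dy 0.0327 turn 1.134
```

Back off 1.5 mm of over-press, then do the first part of the swing.

In the tool's units: 0.524 rad / 2 = 0.262.

```bash
echo '{"rows":[[0, 0, -0.0015, 0, 0], [0.007, -0.001, -0.0015, 0.045, 0], [0.0136, -0.001, -0.0015, 0.0875, 0], [0.0204, -0.0007, -0.0015, 0.13, 0], [0.0271, 0, -0.0015, 0.175, 0], [0.0338, 0.0017, -0.0015, 0.218, 0], [0.0402, 0.0038, -0.0015, 0.262, 0], [0.0402, 0.0038, -0.0015, 0.262, 0]]}' | python3 jog.py
python3 - <<'E'
from h import *
c=r.camera("side");cv2.imwrite("pics/mid.png",cv2.resize(c["img"][130:250,235:375,::-1],(700,600),interpolation=cv2.INTER_CUBIC))
print(r.read_state()["ee_pos"],r.read_state()["ft_force"])
for a in (191,161,131):
  for rr,z in((.108,.04),): print(a,proj(c,[.558+rr*np.cos(np.radians(a)),-.174+rr*np.sin(np.radians(a)),z]))
for a in (11,-19,-49): print("dish",a,proj(c,[.558+.056*np.cos(np.radians(a)),-.174+.056*np.sin(np.radians(a)),.058]))
E
```

```text
time: 3.9
ee_pos: [0.4865, -0.1449, 0.0803]
eef_rot: [0.866, 0.5, 0.002, 0.0]
ft_force: [-6.3, 1.4, 24.8]
width: 0.0004
grip_force: 12.9
[ 0.48635027 -0.14528818  0.08025533] [-4.92705085  1.5178108  25.83196722]
191 (np.float64(348.7437975172198), np.float64(192.25965114527804))
161 (np.float64(339.7871362365824), np.float64(209.1120210218087))
131 (np.float64(319.6164414132666), np.float64(220.16266517366716))
dish 11 (np.float64(279.0622119990681), np.float64(176.864122246659))
dish -19 (np.float64(284.63100222257407), np.float64(168.89201037784935))
dish -49 (np.float64(294.74960478007273), np.float64(164.08161300187822))
```

View pics/mid.png

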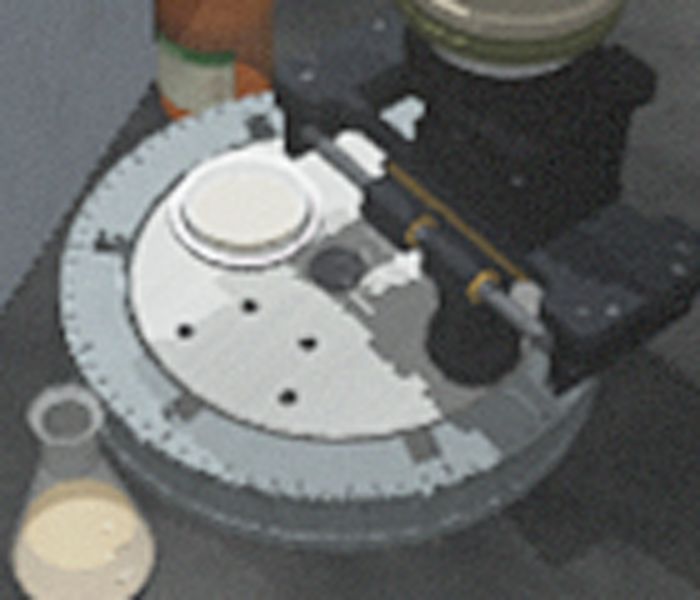

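Side picture: dish centre moved to full-frame (284,171), consistent with about −27°. The cap is still down and the tips are in it. Continuing 25° more.

In the tool's units: 0.436 rad / 2 = 0.218.

```bash
echo '{"rows":[[0.007, -0.001, 0, 0.045, 0], [0.0136, -0.001, 0, 0.0875, 0], [0.0204, -0.0007, 0, 0.13, 0], [0.0271, 0, 0, 0.175, 0], [0.0338, 0.0017, 0, 0.218, 0], [0.0338, 0.0017, 0, 0.218, 0]]}' | python3 jog.py
cat > ang.py <<'E'
from h import *
import pickle,sys
# table angle: rotate the initial image's table plane, compare with now on visible near/bright region
def rect(c,z=.044,n=400):
    g=np.linspace(-.1,.1,n);X,Y=np.meshgrid(g,g);m=np.array([proj1(c,.558+x,-.174+y,z) for x,y in zip(X.ravel(),Y.ravel())],np.float32).reshape(n,n,2)
    return cv2.remap(cv2.cvtColor(c["img"],cv2.COLOR_RGB2GRAY),m[...,0],m[...,1],cv2.INTER_CUBIC)
def proj1(c,x,y,z): return proj(c,[x,y,z])
def holes(c):
    g=rect(c); bg=cv2.medianBlur(g,31); d=cv2.GaussianBlur(np.clip(bg.astype(float)-g,0,255).astype(np.uint8),(0,0),2)
    n,l,s,ce=cv2.connectedComponentsWithStats((d>35).astype(np.uint8))
    o=[]
    for i in range(1,n):
        x,y=(ce[i]/399-.5)*.2; R=np.hypot(x,y)
        if 20<s[i,4]<400 and .03<R<.09: o.append((round(R*1e3,1),round(float(np.degrees(np.arctan2(y,x))),1),int(s[i,4])))
    return sorted(o,key=lambda t:t[1])
E
python3 - <<'E'
from ang import *
s=r.read_state();print(s["ee_pos"],s["ft_force"])
for n in("side","top"):
    print(n,"0",holes(pickle.load(open(n+"0.pkl","rb"))));c=r.camera(n);print(n,holes(c))
E
```

```text
time: 4.55
ee_pos: [0.5057, -0.1163, 0.0803]
eef_rot: [0.953, 0.302, 0.002, 0.0]
ft_force: [-2.2, 1.4, 24.2]
width: 0.0008
grip_force: 11.7
[ 0.50569395 -0.11625828  0.08028967] [-2.23838765  1.38226902 24.24585772]
side 0 [(np.float64(80.9), -130.6, 38), (np.float64(77.6), -101.9, 311), (np.float64(44.8), -100.2, 281), (np.float64(79.1), -56.2, 265), (np.float64(45.9), -55.1, 320), (np.float64(46.0), 77.5, 279), (np.float64(78.8), 78.7, 265), (np.float64(44.3), 123.3, 286), (np.float64(77.7), 124.8, 300)]
side [(np.float64(80.2), 23.1, 294), (np.float64(47.1), 23.3, 291), (np.float64(46.1), 67.0, 298), (np.float64(78.9), 68.1, 274), (np.float64(44.1), 91.4, 40), (np.float64(31.3), 116.7, 55)]
top 0 [(np.float64(44.0), -103.8, 199), (np.float64(77.1), -103.6, 219), (np.float64(77.5), -57.5, 234), (np.float64(44.0), -57.2, 211), (np.float64(45.6), 79.8, 166), (np.float64(78.8), 79.8, 170), (np.float64(45.5), 124.6, 191), (np.float64(78.6), 125.3, 198)]
top [(np.float64(37.7), -19.9, 61), (np.float64(78.4), 24.3, 183), (np.float64(45.5), 24.7, 197), (np.float64(45.5), 67.9, 30), (np.float64(78.8), 69.6, 179), (np.float64(60.1), 70.0, 85), (np.float64(82.0), 85.2, 27), (np.float64(57.2), 110.3, 50), (np.float64(68.2), 119.3, 82)]
```

Hole angles give −55.5° so far; 4.5° more.

In the tool's units: 0.08 rad / 2 = 0.04.

```bash
echo '{"rows":[[0.003, -0.0004, 0, 0.02, 0], [0.0061, -0.0007, 0, 0.04, 0], [0.0061, -0.0007, 0, 0.04, 0], [0.0061, -0.0007, 0, 0.04, 0]]}' | python3 jog.py
python3 - <<'E'
from ang import *
s=r.read_state();print(s["ee_pos"],s["ft_force"])
for n in("side","top"): print(n,holes(r.camera(n)))
E
```

```text
time: 5.05
ee_pos: [0.5098, -0.1126, 0.0803]
eef_rot: [0.964, 0.264, 0.002, 0.0]
ft_force: [-1.6, 2.8, 20.6]
width: 0.0006
grip_force: 10.8
[ 0.50979344 -0.1126389   0.08030592] [-1.57276094  2.80493889 20.61226688]
side [(np.float64(62.2), -51.8, 24), (np.float64(47.1), 19.2, 287), (np.float64(80.4), 19.5, 271), (np.float64(46.1), 63.7, 285), (np.float64(79.4), 64.1, 294), (np.float64(44.7), 87.3, 52)]
top [(np.float64(38.2), -24.6, 46), (np.float64(78.4), 20.0, 157), (np.float64(45.5), 20.3, 199), (np.float64(82.1), 64.6, 42), (np.float64(45.3), 65.4, 97), (np.float64(68.7), 65.4, 62)]
```

Table at −59.6°, within the 3° capture range. Straight up to let the plunger rise.

```bash
echo '{"rows":[[0, 0, -0.004, 0, 0], [0, 0, -0.008, 0, 0], [0, 0, -0.012, 0, 0], [0, 0, -0.016, 0, 0], [0, 0, -0.02, 0, 0], [0, 0, -0.025, 0, 0], [0, 0, -0.03, 0, 0]]}' | python3 jog.py; echo '{"rows":[[0, 0, -0.05, 0, 0], [0, 0, -0.1, 0, 0], [0, 0, -0.1, 0, 0], [0, -0.05, -0.1, 0, 0], [0, -0.1, -0.1, 0, 0], [0, -0.15, -0.1, 0, 0], [0, -0.15, -0.1, 0, 0]]}' | python3 jog.py
python3 - <<'E'
from ang import *
s=r.read_state();print(s["ee_pos"],s["eef_rot"],s["ft_force"])
for n in("side","top"):
    c=r.camera(n);print(n,holes(c));cv2.imwrite(f"pics/{n}2.png",cv2.resize(c["img"][125:265,235:425,::-1],None,fx=4,fy=4,interpolation=cv2.INTER_CUBIC))
E
```

```text
time: 5.85
ee_pos: [0.5071, -0.1125, 0.1081]
eef_rot: [0.964, 0.264, -0.0, -0.0]
ft_force: [-0.2, -0.8, -0.5]
width: 0.0009
grip_force: 0.0
time: 6.55
ee_pos: [0.4282, 0.0216, 0.2077]
eef_rot: [0.963, 0.268, -0.0, -0.001]
ft_force: [-0.3, -0.7, -1.0]
width: 0.0003
grip_force: 0.0
[0.42819749 0.02159564 0.20774459] [ 9.63415417e-01  2.68008614e-01 -2.72658060e-04 -1.42895285e-03] [-0.34204845 -0.71721504 -0.99984608]
side [(np.float64(30.4), -76.7, 203), (np.float64(47.2), 19.8, 291), (np.float64(80.3), 20.4, 306), (np.float64(46.5), 64.2, 312), (np.float64(79.6), 64.8, 304)]
top [(np.float64(44.5), -164.3, 205), (np.float64(77.7), -163.7, 182), (np.float64(77.1), -117.5, 193), (np.float64(44.3), -117.4, 189), (np.float64(78.3), 20.8, 195), (np.float64(45.6), 21.3, 170), (np.float64(45.7), 66.3, 198), (np.float64(78.6), 66.4, 180)]
```

View pics/side2.png

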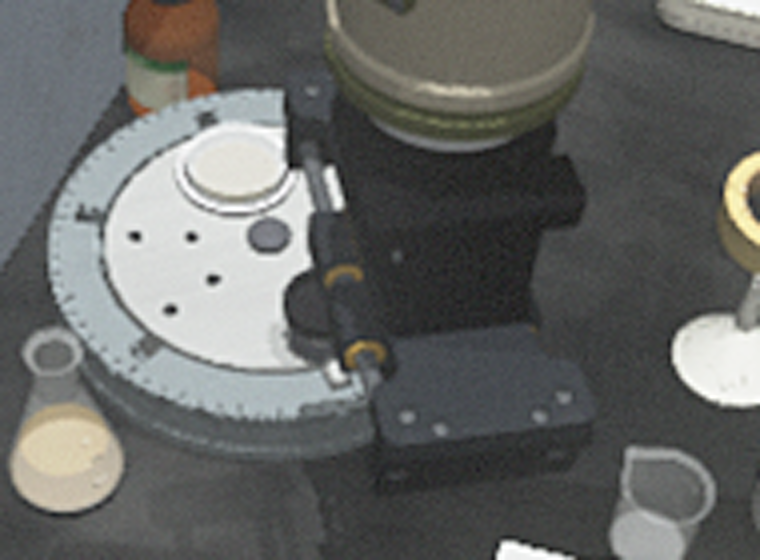

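Side view: the gripper hides part of the cap; dish and table are turned, bottle and flask untouched. Moving the arm aside for a clear look.

```bash
echo '{"rows":[[0, -0.05, 0, 0, 0], [0, -0.1, 0, 0, 0], [0, -0.15, 0, 0, 0], [0, -0.2, 0, 0, 0], [0, -0.2, 0, 0, 0], [0, -0.2, 0, 0, 0], [0, -0.2, 0, 0, 0]]}' | python3 jog.py
python3 - <<'E'
from ang import *
s=r.read_state();print(s["ee_pos"],s["ft_force"])
im=[]
for n in("side","top"):
    c=r.camera(n);print(n,holes(c));im.append(cv2.resize(c["img"][135:275,240:405,::-1],(400,340),interpolation=cv2.INTER_CUBIC))
    B=np.array([.558,-.174]);
    for z in(.08,.068,.064): print(z,(np.array(proj(c,[.558+.08*np.cos(np.radians(131)),-.174+.08*np.sin(np.radians(131)),z]))-[240,135])*400/165)
cv2.imwrite("pics/fin.png",np.hstack(im))
E
```

```text
time: 7.35
ee_pos: [0.3301, 0.1872, 0.2079]
eef_rot: [0.965, 0.263, -0.0, 0.0]
ft_force: [-0.2, 0.2, 0.1]
width: 0.0004
grip_force: 0.0
[0.33013504 0.18719063 0.20786029] [-0.17252386  0.19514245  0.08723495]
side [(np.float64(76.0), -162.8, 265), (np.float64(43.2), -162.6, 296), (np.float64(76.9), -116.0, 301), (np.float64(43.9), -115.1, 304), (np.float64(30.4), -76.6, 192), (np.float64(46.6), -73.4, 394), (np.float64(47.2), 19.8, 278), (np.float64(80.2), 20.4, 300), (np.float64(46.4), 64.2, 309), (np.float64(79.5), 64.8, 296), (np.float64(59.5), 164.9, 40)]
0.08 [184.03973122 155.12160646]
0.068 [183.33360992 163.85672123]
0.064 [183.10151065 166.72787284]
top [(np.float64(44.5), -164.2, 213), (np.float64(77.7), -163.7, 184), (np.float64(77.1), -117.6, 197), (np.float64(44.2), -117.4, 191), (np.float64(78.3), 20.8, 203), (np.float64(45.6), 21.2, 173), (np.float64(45.8), 66.3, 207), (np.float64(78.7), 66.4, 187)]
0.08 [172.60670444 249.93949289]
0.068 [172.04522297 249.41886174]
0.064 [171.86149485 249.2485008 ]
```

View pics/fin.png

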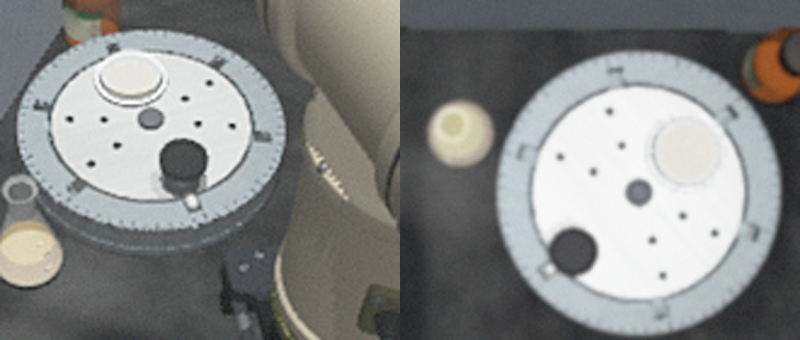

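The cap centre in the side view is at (184,157). That matches the "up" height (155) rather than "caught under the lip" (164–167), and the bright pin lies in the notch. The dish is in its ring on the bottle's side, and bottle and flask stand.

```bash
python3 -c "
from bench import r
print(r.close_job())"
```

```text
the job is handed in; nothing more can be done
None
```

I turned the table one notch (about −60°) towards the brown bottle. The pictures show the plunger back up with its pin in the new notch, the dish in its ring and the bottle and flask standing; I moved the arm clear and handed the job in at about 7.5 s.

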